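# Find the full spice tin by weight

### The arm

A 6-joint arm with a two-finger parallel gripper is mounted at the origin on the work surface. World frame = base frame: x ahead of the robot, y to its left, z up, the work surface at z = 0. Lengths are in m, angles in degrees, forces in N, time in s.
With the tool pointing down it reaches from about 0.25 to 0.725 m from the base axis. Payload 9.7 kg.
Tool frame: the origin (TCP) lies at the very end of the fingers, on their centre line; the grasp point (between the pads) lies 19 mm behind it (bot.grip_depth is the distance from the TCP to the grasp point, in m); z points along the fingers, y is the direction in which the jaws open and shut (so a half turn about z gives the same grasp; the last joint's range is limited). The gripper opens to 85 mm and grips with 20 to 120 N. Pads are 22 mm wide; open, the fingers measure 114 mm over their backs; the gripper's body (76 mm by 85 mm) begins 54 mm behind the grasp point. The pads swing forward as they close: fully open they stand 13 mm farther back than shut.
Start: joints at [-71.219, 4.979, 10.078, 95.1, 0, 90], TCP at [0.177, -0.521, 0.231] pointing down, gripper open.
Joint ranges: [-179.16, 179.16], [-48.56, 103.87], [-65.8, 70.77], [-126.05, 130.52], [-82.76, 87.17], [-180, 180]. Speed limits (degrees/s): [127.2, 127.2, 147.25, 180, 180, 180].

### API

Orientations are given as [roll, pitch, yaw] about the fixed x, y, z axes, in that order (R = Rz(yaw) Ry(pitch) Rx(roll)).
In Python, from workcell import telemetry, optics, order, bot gives the robot as it stands. The module is installed in compiled form; this text tells all that it offers.
- The arm moves only by the shell command python3 -m inch 'ROWS' [FORCE]. ROWS is JSON, a list of rows, each a list of 7 numbers: the shift along the tool's x, y, z in m, then the turn, a rotation vector about the tool's x, y, z in rad, then the closure, from 0 (fully open) to 1 (shut). In form: [[tx, ty, tz, rx, ry, rz, grip], ...]. A call has 1 to 12 rows; each row is the pose to reach, as a shift and turn from the pose commanded when the call began, along the tool's axes at that moment; what a row does not reach only later rows make up. A row lasts 1/12 s, in which the tool goes at most 41.7 mm and 7.16 degrees, less where a joint would pass 70% of its speed; a pose out of reach is approached as far as the arm can. A call with a gripper value outside its range is refused whole. The fingers move at their own pace and stop on an object; FORCE is the grip in N (left out, the last holds). Time passes only in rows, so rows that repeat a pose let the fingers close. It gives the time, the measured TCP pose, the force and the opening at its end, in the units of the state.
- telemetry.get_obs(): the state, without advancing time (a new reading comes with each control period).
- optics.camera(name): name is "side" or "top"; returns (picture, depth): 420x560x3 uint8, red, green, blue; 420x560 float32, m along the optical axis (not along the pixel's ray), 0 where there is no reading.
- optics.camera_info(name): a dict with "camera_matrix" (3x3 intrinsics, pixels), "xyz" and "attitude" of the camera in the world. Camera axes: x right, y down, z forward; pixel columns grow to the right and rows downward; lengths in m; the calibration is good to about 2 mm. A picture is of the moment at which its call begins. camera_info takes no time and is no camera call.
- order.job_done(): hands the job in, once; it reports no verdict.
The state is a dict: "time": time; "q": joint angles; "qd": joint speeds; "joint_efforts": joint torques, N m; "ee_pos": TCP position; "tcp_rot": TCP orientation; "wrist_force": force on the tool from outside, world axes, zero at the start; "torque": the same for the moment, N m; "opening": finger opening in m.
Only numpy, scipy, OpenCV 4.12 (cv2) and the standard library are available. Lean on these libraries where they do the work, as an engineer would, in place of code of your own. Each camera call takes 0.05 s, during which the arm holds its last target. There are 200 camera calls.

### The job

One of the two spice tins with the yellow and the green lid was filled short. Lift the yellow-lidded tin about 10 cm off the bench, hold it there a second to feel its weight and set it back where it stood, then lift the green-lidded tin in the same way. Stand the heavier of the two upright and wholly on the square white spring plate, and leave the lighter one standing upright where it was at the start.

Things in the scene. Friction and masses are not known exactly. Their poses are not given: they have to be found in the camera images.
- yellow_tin_mid (a point): centre (half-way up, 50 mm above its underside) of the round sealed tin with the yellow lid: diameter 54 mm, height 100 mm, upright on the bench at the start, z along its axis. Aluminium with a white paper label and a yellow band; the lid is the top 18 mm, of the same diameter. Of the yellow-lidded and green-lidded tins either may be the heavier: one weighs 0.60 to 0.75 kg, the other 0.25 to 0.35 kg; they look alike but for colour. Round, so it can be gripped at any yaw.
- green_tin_mid (a point): centre (half-way up, 50 mm above its underside) of the round sealed tin with the green lid: diameter 54 mm, height 100 mm, upright on the bench at the start, z along its axis. Aluminium with a white paper label and a green band; the lid is the top 18 mm, of the same diameter. Of the yellow-lidded and green-lidded tins either may be the heavier: one weighs 0.60 to 0.75 kg, the other 0.25 to 0.35 kg; they look alike but for colour. Round, so it can be gripped at any yaw.
- plate_top (a point): centre of the upper face of the square white spring plate, 160 x 160 mm, 8 mm thick, with an orange stripe along two edges, on a blue base 170 x 170 mm. The face is level, 48 mm above the bench when up; z up, x and y along its edges; the unit may be turned up to about 18 degrees. It is fixed to the bench
- plate (a joint): how far the spring plate has sunk, in m, 0 when up, at most 0.012. It sinks straight down on a spring: it stays up under the lighter tin and sinks 5 to 10 mm under the heavier (spring 400 N/m, starting at 3.6 N)
Not all that is in view belongs to the job. Leave any blue look-alike of the part that bears green_tin_mid alone.

How it is judged:
By the outcome, as a careful person would: the job done as asked, in the order asked, and still so for the second after the job is handed in, with the robot touching nothing.
It also fails if it takes over 72 s, if anything falls off the work surface, if the arm or the gripper's body presses on something with over 40 N, if the wrist force passes 120 N, or if a joint passes its speed limit or range.

## Working session

There is one attempt and no reset: what is moved stays moved. The work goes in short steps, Python scripts to look and compute and a shell command to move; the robot and the scene stay as the last step left them, time stands still between calls to the robot, and variables do not carry over. Pictures are saved under pics/ and viewed, about 8 in all and at most 12, crops included, and the job is handed in when it is done.

```bash
mkdir -p pics; python3 - <<'E'
from workcell import telemetry, optics, order, bot
import cv2,numpy as np
ims=[]
for n in("side","top"):
    p,d=optics.camera(n); np.savez(f"pics/{n}0.npz",p=p,d=d); cv2.imwrite(f"pics/{n}0.png",p[:,:,::-1]); print(n,optics.camera_info(n))
print(telemetry.get_obs(),bot.grip_depth)
E
```

```text
side {'camera_matrix': array([[410.65893961,   0.        , 279.52884959],
       [  0.        , 410.65893961, 209.70348176],
       [  0.        ,   0.        ,   1.        ]]), 'xyz': array([0.1450448 , 0.72732316, 0.6881389 ]), 'attitude': array([-129.0235852 ,   -0.2688355 , -150.68675578])}
top {'camera_matrix': array([[440.71711839,   0.        , 276.24943876],
       [  0.        , 440.71711839, 205.78939344],
       [  0.        ,   0.        ,   1.        ]]), 'xyz': array([0.44172967, 0.03140012, 1.02479761]), 'attitude': array([-175.46790786,    1.60088921,  -88.40275629])}
{'time': 0.1, 'q': array([-7.12177133e+01,  5.00720297e+00,  1.00397842e+01,  9.50979784e+01,
        6.72154510e-04,  9.00006034e+01]), 'qd': array([ 0.00736034, -0.08949548,  0.02524142,  0.09195006,  0.00743508,
        0.11485001]), 'joint_efforts': array([-2.70584162e-03, -5.21562052e+01,  4.65653765e+01,  1.60196068e-02,
       -1.13608103e-04, -1.64661321e-05]), 'ee_pos': array([ 0.17702714, -0.52053089,  0.23066818]), 'tcp_rot': array([-1.79934603e+02, -6.71465325e-04,  1.87816825e+01]), 'wrist_force': array([ 0.33976901, -0.63864329, -0.84408591]), 'torque': array([-0.04077763, -0.03037253,  0.01730343]), 'opening': 0.08532799813591385} 0.0187
```

View pics/side0.png

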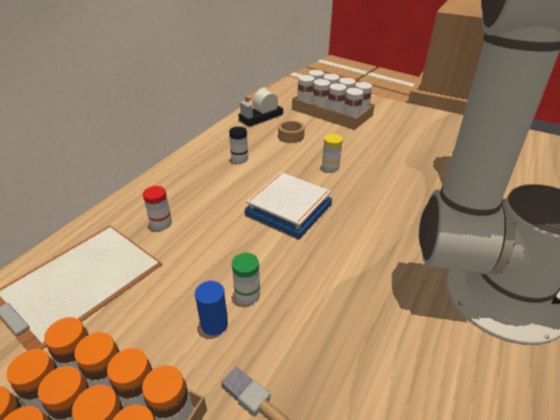

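View pics/top0.png

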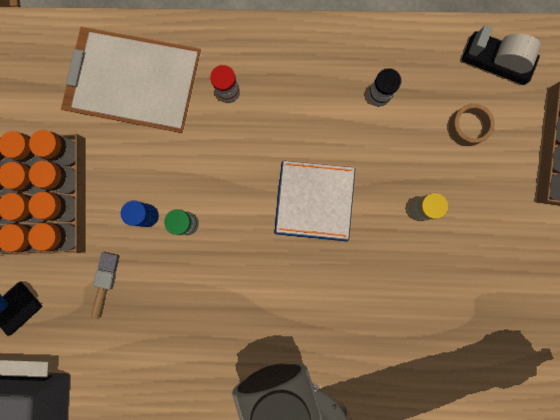

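The side view shows the yellow lid at (333,140), the green lid at (246,264), a blue can at (211,295) right beside green, and the plate at (290,192). The top view shows yellow at (435,206), green at (179,222), blue at (135,213) and the plate at (315,201).

```bash
cat > h.py <<'E'
import numpy as np,cv2
from scipy.spatial.transform import Rotation as R
from workcell import optics,telemetry
def cam(n):
    i=optics.camera_info(n); return i["camera_matrix"],i["xyz"],R.from_euler("xyz",i["attitude"],degrees=True).as_matrix()
def cloud(n,d):
    K,t,A=cam(n); v,u=np.mgrid[:d.shape[0],:d.shape[1]]
    c=np.stack([(u-K[0,2])/K[0,0]*d,(v-K[1,2])/K[1,1]*d,d],-1); return c@A.T+t
H=dict(yellow=(20,34),green=(55,85),blue=(108,130))
def mask(p,c):
    h=cv2.cvtColor(p,cv2.COLOR_RGB2HSV); lo,hi=H[c]
    return (h[...,0]>=lo)&(h[...,0]<=hi)&(h[...,1]>170)&(h[...,2]>60)
def tin(n,p,d,c):
    """lid-top circle centre: coloured points within 6 mm of the highest level"""
    m=mask(p,c)&(d>0); k,l,s,_=cv2.connectedComponentsWithStats(m.astype(np.uint8))
    return l,s,cloud(n,d)
E
python3 - <<'E'
from h import *
for n in("side","top"):
    z=np.load(f"pics/{n}0.npz");p,d=z["p"],z["d"];W=cloud(n,d)
    for c in H:
        l,s,_=tin(n,p,d,c)
        for j in range(1,len(s)):
            if s[j,4]<150: continue
            P=W[l==j]; zt=np.percentile(P[:,2],90); T=P[abs(P[:,2]-zt)<.004]
            (cc),r=cv2.minEnclosingCircle(T[:,:2].astype(np.float32))
            print(n,c,s[j],"ztop %.4f"%zt,"mean",T[:,:2].mean(0).round(4),"circ",np.round(cc,4),round(r,4))
    hsv=cv2.cvtColor(p,cv2.COLOR_RGB2HSV)
    m=(W[...,2]>.04)&(W[...,2]<.056)&(abs(W[...,1])<.13)&(abs(W[...,0]-.46)<.15)
    k,l,s,_=cv2.connectedComponentsWithStats(m.astype(np.uint8)); j=1+np.argmax(s[1:,4])
    P=W[l==j]; print(n,"plate",len(P),"z",np.median(P[:,2]),cv2.minAreaRect(P[:,:2].astype(np.float32)),P[:,:2].mean(0))
E
```

```text
side yellow [325 134  17  13 188] ztop 0.1021 mean [ 0.5237 -0.2686] circ [ 0.5244 -0.27  ] 0.028
side blue [ 196  282   31   52 1242] ztop 0.1015 mean [0.4915 0.366 ] circ [0.4922 0.3652] 0.0256
side plate 2348 z 0.04871307246328049 ((0.5359705090522766, -0.025052852928638458), (0.16344764828681946, 0.1597471386194229), 85.78710174560547) [ 0.53017133 -0.01938953]
top yellow [420 193  28  26 557] ztop 0.1026 mean [ 0.5236 -0.271 ] circ [ 0.5234 -0.2713] 0.0272
top blue [121 201  33  25 565] ztop 0.1029 mean [0.4914 0.3627] circ [0.4922 0.3627] 0.0269
top plate 4978 z 0.04859412221872522 ((0.5357168912887573, -0.0255684033036232), (0.16004863381385803, 0.15981531143188477), 85.83503723144531) [ 0.53252808 -0.02647253]
```

```bash
sed -i 's/(55,85)/(45,90)/; s/>170)/>110)/; s/>60)/>40)/' h.py; python3 - <<'E'
from h import *
for n in("side","top"):
    z=np.load(f"pics/{n}0.npz");p,d=z["p"],z["d"];W=cloud(n,d)
    for c in ("green","yellow"):
        l,s,_=tin(n,p,d,c)
        for j in range(1,len(s)):
            if s[j,4]<150: continue
            P=W[l==j]; zt=np.percentile(P[:,2],90); T=P[abs(P[:,2]-zt)<.004]
            (cc),r=cv2.minEnclosingCircle(T[:,:2].astype(np.float32))
            if abs(zt-.1)<.02:print(n,c,s[j],"ztop %.4f"%zt,"mean",T[:,:2].mean(0).round(4),"circ",np.round(cc,4),round(r,4))
    m=(W[...,2]>.045)&(W[...,2]<.052)&(abs(W[...,1]+.02)<.12)&(abs(W[...,0]-.53)<.12)
    k,l,s,_=cv2.connectedComponentsWithStats(m.astype(np.uint8)); j=1+np.argmax(s[1:,4])
    P=W[l==j]; print(n,"plate",len(P),"z",np.median(P[:,2]),cv2.minAreaRect(P[:,:2].astype(np.float32)))
    # surroundings of tins: highest thing within 0.12 m
    print(n,"bench z",np.median(W[200:260,230:260,2]))
E
```

```text
side green [232 253  26  24 512] ztop 0.1019 mean [0.4764 0.2709] circ [0.4772 0.2705] 0.0269
side yellow [324 133  19  15 230] ztop 0.1021 mean [ 0.5246 -0.2698] circ [ 0.5244 -0.2715] 0.0294
side plate 2358 z 0.04876065265033225 ((0.5367839932441711, -0.02511277049779892), (0.16344764828681946, 0.16137851774692535), 85.78710174560547)
side bench z 0.001378908619988628
top green [164 210  27  25 508] ztop 0.1029 mean [0.476  0.2684] circ [0.4757 0.2686] 0.0269
top yellow [420 193  29  26 586] ztop 0.1026 mean [ 0.5237 -0.2713] circ [ 0.5244 -0.2715] 0.0274
top plate 4901 z 0.04859057509127074 ((0.5357723236083984, -0.025651879608631134), (0.1599537879228592, 0.1599273383617401), 85.71022033691406)
top bench z 0.0006231115809007814
```

Both views agree. Yellow is at (0.524,-0.271), green at (0.4765,0.270) and the plate at (0.536,-0.025) with its top at z 0.048. The tin tops read about 0.102, against a bench reading of about 0.001. I'll use yaw 90 throughout, so the jaws open along world x and stay clear of the blue can.

```bash
python3 -m inch '[[0.03,-0.01,0,0,0,-0.1,0],[0.409,-0.125,0,0,0,-1.243,0],[0.409,-0.125,0,0,0,-1.243,0],[0.409,-0.125,0,0,0,-1.243,0],[0.409,-0.125,0,0,0,-1.243,0],[0.409,-0.125,0,0,0,-1.243,0],[0.409,-0.125,0,0,0,-1.243,0],[0.409,-0.125,0,0,0,-1.243,0],[0.409,-0.125,0,0,0,-1.243,0],[0.409,-0.125,0,0,0,-1.243,0],[0.409,-0.125,0,0,0,-1.243,0],[0.409,-0.125,0,0,0,-1.243,0]]' 40
```

```text
time: 1.1
ee_pos: [0.527, -0.2677, 0.2299]
tcp_rot: [-179.9, -0.1, 90.3]
wrist_force: [1.1, 0.1, 0.2]
opening: 0.0852
```

```bash
python3 -m inch '[[0,0,0.03,0,0,0,0],[0,0,0.06,0,0,0,0],[0,0,0.09,0,0,0,0],[0,0,0.10,0,0,0,0],[0,0,0.10,0,0,0,0],[0,0,0.10,0,0,0,0],[0,0,0.10,0,0,0,0]]'
```

```text
time: 1.68
ee_pos: [0.5246, -0.2713, 0.1335]
tcp_rot: [179.9, 0.1, 90.0]
wrist_force: [-0.2, 0.8, 0.5]
opening: 0.085
```

```bash
python3 -m inch '[[0,0,0.02,0,0,0,0],[0,0,0.04,0,0,0,0],[0,0,0.06,0,0,0,0],[0,0,0.075,0,0,0,0],[0,0,0.085,0,0,0,0],[0,0,0.085,0,0,0,0],[0,0,0.085,0,0,0,0],[0,0,0.085,0,0,0,0]]'
python3 - <<'E'
from h import *
p,d=optics.camera("side"); cv2.imwrite("pics/s1.png",cv2.resize(p[80:230,240:440],(800,600))[:,:,::-1])
E
```

```text
time: 2.35
ee_pos: [0.5249, -0.2712, 0.0481]
tcp_rot: [179.9, 0.1, 90.0]
wrist_force: [0.0, 0.7, 0.2]
opening: 0.0852
```

View pics/s1.png

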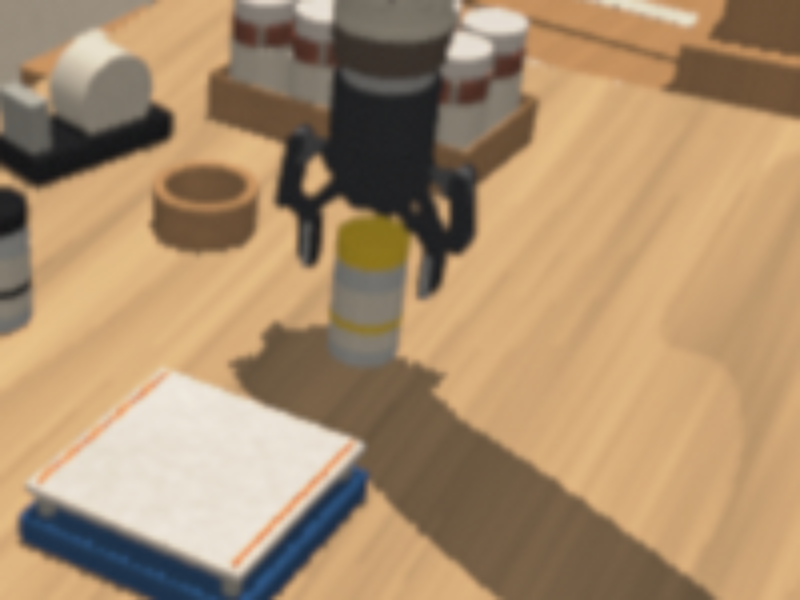

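The crop shows the yellow tin at (370,290), centred between the open fingers with the gripper body clear above the lid. Closing now.

```bash
python3 -m inch '[[0,0,0,0,0,0,0.3],[0,0,0,0,0,0,0.6],[0,0,0,0,0,0,1],[0,0,0,0,0,0,1],[0,0,0,0,0,0,1],[0,0,0,0,0,0,1],[0,0,0,0,0,0,1],[0,0,0,0,0,0,1],[0,0,0,0,0,0,1],[0,0,0,0,0,0,1]]' 50; python3 -m inch '[[0,0,-0.006,0,0,0,1],[0,0,-0.015,0,0,0,1],[0,0,-0.027,0,0,0,1],[0,0,-0.04,0,0,0,1],[0,0,-0.053,0,0,0,1],[0,0,-0.066,0,0,0,1],[0,0,-0.079,0,0,0,1],[0,0,-0.09,0,0,0,1],[0,0,-0.098,0,0,0,1],[0,0,-0.102,0,0,0,1],[0,0,-0.102,0,0,0,1]]'; python3 -m inch '[[0,0,0,0,0,0,1],[0,0,0,0,0,0,1],[0,0,0,0,0,0,1],[0,0,0,0,0,0,1],[0,0,0,0,0,0,1],[0,0,0,0,0,0,1]]';  python3 -m inch '[[0,0,0,0,0,0,1],[0,0,0,0,0,0,1],[0,0,0,0,0,0,1],[0,0,0,0,0,0,1],[0,0,0,0,0,0,1],[0,0,0,0,0,0,1],[0,0,0,0,0,0,1],[0,0,0,0,0,0,1],[0,0,0,0,0,0,1],[0,0,0,0,0,0,1]]'
python3 -c "
from h import *
p,d=optics.camera('side'); cv2.imwrite('pics/s2.png',cv2.resize(p[50:230,240:440],(666,600))[:,:,::-1])
print(telemetry.get_obs()['wrist_force'])"
```

```text
time: 3.23
ee_pos: [0.5242, -0.2709, 0.0471]
tcp_rot: [180.0, 0.0, 90.0]
wrist_force: [-2.2, 0.6, 6.1]
opening: 0.0532
time: 4.15
ee_pos: [0.5244, -0.2709, 0.1494]
tcp_rot: [179.9, 0.0, 90.0]
wrist_force: [0.9, 0.0, -5.5]
opening: 0.0529
time: 4.65
ee_pos: [0.524, -0.2707, 0.1481]
tcp_rot: [-180.0, -0.0, 90.0]
wrist_force: [0.6, -0.8, -6.4]
opening: 0.0532
time: 5.48
ee_pos: [0.524, -0.2707, 0.1483]
tcp_rot: [180.0, -0.0, 90.0]
wrist_force: [-0.2, -0.1, -7.0]
opening: 0.0531
[-0.17953056 -0.016842   -6.90710146]
```

Yellow reads about 6.9 N, or 0.70 kg, so it is probably the heavy one. I'll set it back slowly.

```bash
python3 -m inch '[[0,0,0.008,0,0,0,1],[0,0,0.02,0,0,0,1],[0,0,0.033,0,0,0,1],[0,0,0.046,0,0,0,1],[0,0,0.059,0,0,0,1],[0,0,0.07,0,0,0,1],[0,0,0.08,0,0,0,1],[0,0,0.088,0,0,0,1],[0,0,0.094,0,0,0,1],[0,0,0.097,0,0,0,1],[0,0,0.099,0,0,0,1],[0,0,0.1,0,0,0,1]]'; python3 -m inch '[[0,0,0.001,0,0,0,1],[0,0,0.001,0,0,0,1],[0,0,0.002,0,0,0,1],[0,0,0.002,0,0,0,1],[0,0,0.002,0,0,0,1]]'
```

```text
time: 6.53
ee_pos: [0.5242, -0.2708, 0.0484]
tcp_rot: [180.0, 0.0, 90.0]
wrist_force: [0.4, -0.7, -7.1]
opening: 0.0528
time: 6.95
ee_pos: [0.5244, -0.2709, 0.0471]
tcp_rot: [179.9, 0.0, 90.0]
wrist_force: [-1.7, 1.4, 0.0]
opening: 0.0531
```

```bash
python3 -m inch '[[0,0,0,0,0,0,0.25],[0,0,0,0,0,0,0.2],[0,0,0,0,0,0,0],[0,0,0,0,0,0,0],[0,0,0,0,0,0,0],[0,0,0,0,0,0,0],[0,0,0,0,0,0,0]]'; python3 -m inch '[[0,0,-0.02,0,0,0,0],[0,0,-0.05,0,0,0,0],[0,0,-0.08,0,0,0,0],[0,0,-0.11,0,0,0,0],[0,0,-0.14,0,0,0,0],[0,0,-0.16,0,0,0,0],[0,0,-0.16,0,0,0,0],[0,0,-0.16,0,0,0,0]]'
```

```text
time: 7.53
ee_pos: [0.5241, -0.2707, 0.0463]
tcp_rot: [180.0, 0.0, 90.0]
wrist_force: [0.5, 0.0, -0.1]
opening: 0.085
time: 8.2
ee_pos: [0.5246, -0.271, 0.2075]
tcp_rot: [179.9, 0.1, 90.0]
wrist_force: [-0.1, 0.1, 0.3]
opening: 0.0853
```

```bash
python3 -m inch '[[0.02,-0.002,0,0,0,0,0],[0.06,-0.005,0,0,0,0,0],[0.1,-0.009,0,0,0,0,0],[0.14,-0.012,0,0,0,0,0],[0.18,-0.016,0,0,0,0,0],[0.22,-0.019,0,0,0,0,0],[0.26,-0.023,0,0,0,0,0],[0.30,-0.027,0,0,0,0,0],[0.34,-0.030,0,0,0,0,0],[0.38,-0.034,0,0,0,0,0],[0.42,-0.037,0,0,0,0,0],[0.45,-0.040,0,0,0,0,0]]'; python3 -m inch '[[0.03,-0.003,0,0,0,0,0],[0.06,-0.006,0,0,0,0,0],[0.08,-0.0075,0,0,0,0,0],[0.0905,-0.0075,0,0,0,0,0],[0.0905,-0.0075,0.02,0,0,0,0],[0.0905,-0.0075,0.04,0,0,0,0],[0.0905,-0.0075,0.06,0,0,0,0],[0.0905,-0.0075,0.07,0,0,0,0],[0.0905,-0.0075,0.07,0,0,0,0],[0.0905,-0.0075,0.07,0,0,0,0],[0.0905,-0.0075,0.07,0,0,0,0]]'
python3 - <<'E'
from h import *
print(telemetry.get_obs()["ee_pos"])
p,d=optics.camera("top"); W=cloud("top",d); m=mask(p,"yellow")&(abs(W[...,2]-.1025)<.005)
k,l,s,_=cv2.connectedComponentsWithStats(m.astype(np.uint8));j=1+np.argmax(s[1:,4]);print(s[j],cv2.minEnclosingCircle(W[l==j][:,:2].astype(np.float32)))
E
```

```text
time: 9.2
ee_pos: [0.4829, 0.1819, 0.2047]
tcp_rot: [-179.9, 0.0, 90.1]
wrist_force: [0.9, -0.1, -0.6]
opening: 0.0855
time: 10.12
ee_pos: [0.477, 0.2697, 0.1374]
tcp_rot: [179.9, -0.0, 90.0]
wrist_force: [-0.5, -0.7, 0.2]
opening: 0.0857
[0.47700441 0.26970013 0.13738784]
[422 193  27  26 511] ((0.5240412354469299, -0.2713090479373932), 0.027355365455150604)
```

Yellow is back within 0.5 mm of its start. Next I'll descend on green, grip it, lift and hold.

```bash
python3 -m inch '[[0,0,0.02,0,0,0,0],[0,0,0.04,0,0,0,0],[0,0,0.06,0,0,0,0],[0,0,0.08,0,0,0,0],[0,0,0.09,0,0,0,0],[0,0,0.09,0,0,0,0],[0,0,0.09,0,0,0,0],[0,0,0.09,0,0,0,0]]'; python3 -m inch '[[0,0,0,0,0,0,0.3],[0,0,0,0,0,0,0.6],[0,0,0,0,0,0,1],[0,0,0,0,0,0,1],[0,0,0,0,0,0,1],[0,0,0,0,0,0,1],[0,0,0,0,0,0,1],[0,0,0,0,0,0,1],[0,0,0,0,0,0,1],[0,0,0,0,0,0,1]]' 50
```

```text
time: 10.83
ee_pos: [0.4773, 0.2702, 0.048]
tcp_rot: [179.9, -0.1, 90.0]
wrist_force: [0.7, 0.9, 0.1]
opening: 0.0855
time: 11.67
ee_pos: [0.4769, 0.2701, 0.0474]
tcp_rot: [179.9, -0.0, 90.0]
wrist_force: [-1.7, -0.5, 5.3]
opening: 0.0533
```

```bash
python3 -m inch '[[0,0,-0.006,0,0,0,1],[0,0,-0.015,0,0,0,1],[0,0,-0.027,0,0,0,1],[0,0,-0.04,0,0,0,1],[0,0,-0.053,0,0,0,1],[0,0,-0.066,0,0,0,1],[0,0,-0.079,0,0,0,1],[0,0,-0.09,0,0,0,1],[0,0,-0.098,0,0,0,1],[0,0,-0.102,0,0,0,1],[0,0,-0.102,0,0,0,1]]'; python3 -m inch '[[0,0,0,0,0,0,1],[0,0,0,0,0,0,1],[0,0,0,0,0,0,1],[0,0,0,0,0,0,1],[0,0,0,0,0,0,1],[0,0,0,0,0,0,1]]';  python3 -m inch '[[0,0,0,0,0,0,1],[0,0,0,0,0,0,1],[0,0,0,0,0,0,1],[0,0,0,0,0,0,1],[0,0,0,0,0,0,1],[0,0,0,0,0,0,1],[0,0,0,0,0,0,1],[0,0,0,0,0,0,1],[0,0,0,0,0,0,1],[0,0,0,0,0,0,1]]'; python3 -m inch '[[0,0,0.008,0,0,0,1],[0,0,0.02,0,0,0,1],[0,0,0.033,0,0,0,1],[0,0,0.046,0,0,0,1],[0,0,0.059,0,0,0,1],[0,0,0.07,0,0,0,1],[0,0,0.08,0,0,0,1],[0,0,0.088,0,0,0,1],[0,0,0.094,0,0,0,1],[0,0,0.097,0,0,0,1],[0,0,0.099,0,0,0,1],[0,0,0.1,0,0,0,1]]'; python3 -m inch '[[0,0,0.001,0,0,0,1],[0,0,0.001,0,0,0,1],[0,0,0.002,0,0,0,1],[0,0,0.002,0,0,0,1],[0,0,0.002,0,0,0,1]]'
```

```text
time: 12.58
ee_pos: [0.4769, 0.27, 0.1493]
tcp_rot: [179.9, -0.0, 90.0]
wrist_force: [0.1, 0.8, -3.0]
opening: 0.0529
time: 13.08
ee_pos: [0.4764, 0.2697, 0.148]
tcp_rot: [-180.0, 0.0, 90.0]
wrist_force: [-0.2, 0.6, -2.3]
opening: 0.0532
time: 13.92
ee_pos: [0.4766, 0.2698, 0.1483]
tcp_rot: [180.0, -0.0, 90.0]
wrist_force: [-0.6, 0.4, -2.5]
opening: 0.0529
time: 14.92
ee_pos: [0.4767, 0.2699, 0.0484]
tcp_rot: [180.0, -0.0, 90.0]
wrist_force: [0.4, 0.5, -3.1]
opening: 0.0528
time: 15.33
ee_pos: [0.4768, 0.27, 0.0474]
tcp_rot: [179.9, -0.0, 90.0]
wrist_force: [-3.6, -1.7, 6.0]
opening: 0.0528
```

Green reads about 2.6 N, or 0.27 kg, so yellow is clearly the heavier. I'll release green and go back to yellow.

```bash
python3 -m inch '[[0,0,0,0,0,0,0.25],[0,0,0,0,0,0,0.2],[0,0,0,0,0,0,0],[0,0,0,0,0,0,0],[0,0,0,0,0,0,0],[0,0,0,0,0,0,0],[0,0,0,0,0,0,0]]'; python3 -m inch '[[0,0,-0.02,0,0,0,0],[0,0,-0.05,0,0,0,0],[0,0,-0.08,0,0,0,0],[0,0,-0.11,0,0,0,0],[0,0,-0.14,0,0,0,0],[0,0,-0.16,0,0,0,0],[0,0,-0.16,0,0,0,0],[0,0,-0.16,0,0,0,0]]'; python3 -m inch '[[-0.02,0.002,0,0,0,0,0],[-0.06,0.005,0,0,0,0,0],[-0.1,0.009,0,0,0,0,0],[-0.14,0.012,0,0,0,0,0],[-0.18,0.016,0,0,0,0,0],[-0.22,0.019,0,0,0,0,0],[-0.26,0.023,0,0,0,0,0],[-0.30,0.027,0,0,0,0,0],[-0.34,0.030,0,0,0,0,0],[-0.38,0.034,0,0,0,0,0],[-0.42,0.037,0,0,0,0,0],[-0.45,0.040,0,0,0,0,0]]'; python3 -m inch '[[-0.03,0.003,0,0,0,0,0],[-0.06,0.006,0,0,0,0,0],[-0.08,0.0075,0,0,0,0,0],[-0.0905,0.0075,0,0,0,0,0],[-0.0905,0.0075,0.02,0,0,0,0],[-0.0905,0.0075,0.04,0,0,0,0],[-0.0905,0.0075,0.06,0,0,0,0],[-0.0905,0.0075,0.07,0,0,0,0],[-0.0905,0.0075,0.07,0,0,0,0],[-0.0905,0.0075,0.07,0,0,0,0],[-0.0905,0.0075,0.07,0,0,0,0]]'
cat > look.py <<'E'
from h import *
import sys
print(telemetry.get_obs()["ee_pos"])
for n in ("top","side"):
    p,d=optics.camera(n); W=cloud(n,d)
    cv2.imwrite(f"pics/{n}_{sys.argv[1]}.png",p[:,:,::-1])
    for c in("green","yellow"):
        m=mask(p,c)&(W[...,2]>.09)&(W[...,2]<.16)
        k,l,s,_=cv2.connectedComponentsWithStats(m.astype(np.uint8));j=1+np.argmax(s[1:,4]);P=W[l==j];zt=np.percentile(P[:,2],85);P=P[abs(P[:,2]-zt)<.004]
        print(n,c,s[j],"%.4f"%zt,cv2.minEnclosingCircle(P[:,:2].astype(np.float32)))
E
python3 look.py a
```

```text
time: 15.92
ee_pos: [0.4766, 0.2698, 0.0463]
tcp_rot: [180.0, 0.0, 90.0]
wrist_force: [0.2, -0.1, 0.3]
opening: 0.0855
time: 16.58
ee_pos: [0.4771, 0.2701, 0.2074]
tcp_rot: [179.9, -0.1, 90.0]
wrist_force: [1.0, -0.1, -0.7]
opening: 0.0852
time: 17.58
ee_pos: [0.5158, -0.183, 0.2046]
tcp_rot: [-179.9, -0.0, 89.9]
wrist_force: [0.9, -0.4, 0.6]
opening: 0.0852
time: 18.5
ee_pos: [0.5245, -0.2706, 0.1375]
tcp_rot: [179.9, 0.0, 90.0]
wrist_force: [0.7, -0.2, -0.2]
opening: 0.0852
[ 0.52445929 -0.27056797  0.13749922]
top green [165 210  26  25 500] 0.1026 ((0.47510671615600586, 0.26811739802360535), 0.026903364807367325)
top yellow [421 193  27  26 534] 0.1022 ((0.5236140489578247, -0.27106696367263794), 0.026906512677669525)
side green [232 253  26  23 482] 0.1018 ((0.4769130051136017, 0.26947692036628723), 0.02682877890765667)
side yellow [324 134  19  12 185] 0.1018 ((0.5242236852645874, -0.270420640707016), 0.027705024927854538)
```

```bash
python3 -m inch '[[0,0,0.02,0,0,0,0],[0,0,0.04,0,0,0,0],[0,0,0.06,0,0,0,0],[0,0,0.08,0,0,0,0],[0,0,0.09,0,0,0,0],[0,0,0.09,0,0,0,0],[0,0,0.09,0,0,0,0],[0,0,0.09,0,0,0,0]]'; python3 -m inch '[[0,0,0,0,0,0,0.3],[0,0,0,0,0,0,0.6],[0,0,0,0,0,0,1],[0,0,0,0,0,0,1],[0,0,0,0,0,0,1],[0,0,0,0,0,0,1],[0,0,0,0,0,0,1],[0,0,0,0,0,0,1],[0,0,0,0,0,0,1],[0,0,0,0,0,0,1]]' 50;  python3 -m inch '[[0,0,-0.006,0,0,0,1],[0,0,-0.015,0,0,0,1],[0,0,-0.027,0,0,0,1],[0,0,-0.04,0,0,0,1],[0,0,-0.053,0,0,0,1],[0,0,-0.066,0,0,0,1],[0,0,-0.079,0,0,0,1],[0,0,-0.09,0,0,0,1],[0,0,-0.098,0,0,0,1],[0,0,-0.102,0,0,0,1],[0,0,-0.102,0,0,0,1]]'; python3 -m inch '[[0.006,0,0,0,0,0,1],[0.02,0.001,0,0,0,0,1],[0.04,0.002,0,0,0,0,1],[0.065,0.003,0,0,0,0,1],[0.09,0.004,0,0,0,0,1],[0.115,0.006,0,0,0,0,1],[0.14,0.007,0,0,0,0,1],[0.165,0.008,0,0,0,0,1],[0.19,0.009,0,0,0,0,1],[0.21,0.01,0,0,0,0,1],[0.225,0.011,0,0,0,0,1],[0.235,0.012,0,0,0,0,1]]';  python3 -m inch '[[0.006,0,0,0,0,0,1],[0.0095,0,0,0,0,0,1],[0.0105,0,0,0,0,0,1],[0.0105,0,0.006,0,0,0,1],[0.0105,0,0.015,0,0,0,1],[0.0105,0,0.025,0,0,0,1],[0.0105,0,0.034,0,0,0,1],[0.0105,0,0.041,0,0,0,1],[0.0105,0,0.045,0,0,0,1],[0.0105,0,0.048,0,0,0,1],[0.0105,0,0.049,0,0,0,1],[0.0105,0,0.049,0,0,0,1]]'; python3 look.py b
```

```text
time: 19.27
ee_pos: [0.5248, -0.2711, 0.048]
tcp_rot: [179.9, 0.1, 90.0]
wrist_force: [0.8, -0.6, 0.6]
opening: 0.0855
time: 20.1
ee_pos: [0.5244, -0.2709, 0.0474]
tcp_rot: [179.9, 0.0, 90.0]
wrist_force: [-2.3, 0.9, 4.8]
opening: 0.0529
time: 21.02
ee_pos: [0.5244, -0.2709, 0.1493]
tcp_rot: [179.9, 0.0, 90.0]
wrist_force: [0.2, 0.2, -7.2]
opening: 0.0528
time: 22.02
ee_pos: [0.5353, -0.0331, 0.1476]
tcp_rot: [-179.9, -0.0, 90.1]
wrist_force: [0.6, -1.2, -6.3]
opening: 0.0527
time: 23.02
ee_pos: [0.5361, -0.0252, 0.0992]
tcp_rot: [-180.0, -0.0, 90.0]
wrist_force: [-1.0, -0.9, -7.0]
opening: 0.0529
[ 0.53608218 -0.02520749  0.09923769]
top green [165 210  26  25 506] 0.1025 ((0.4754415452480316, 0.2683373689651489), 0.026961851865053177)Traceback (most recent call last):
  File "look.py", line 9, in <module>
    k,l,s,_=cv2.connectedComponentsWithStats(m.astype(np.uint8));j=1+np.argmax(s[1:,4]);P=W[l==j];zt=np.percentile(P[:,2],85);P=P[abs(P[:,2]-zt)<.004]
                                                                     ~~~~~~~~~^^^^^^^^^
    return _wrapfunc(a, 'argmax', axis=axis, out=out, **kwds)
    return bound(*args, **kwds)
ValueError: attempt to get argmax of an empty sequence
```

Green is unmoved. Yellow hides its lid from the top camera because the gripper is over it, and its underside is about 4 mm above the plate. I'll lower it in small steps until the plate carries the weight.

```bash
python3 -m inch '[[0,0,0.002,0,0,0,1],[0,0,0.004,0,0,0,1],[0,0,0.005,0,0,0,1],[0,0,0.006,0,0,0,1],[0,0,0.007,0,0,0,1],[0,0,0.008,0,0,0,1],[0,0,0.008,0,0,0,1],[0,0,0.008,0,0,0,1]]'; python3 -m inch '[[0,0,0.001,0,0,0,1],[0,0,0.002,0,0,0,1],[0,0,0.003,0,0,0,1],[0,0,0.003,0,0,0,1],[0,0,0.003,0,0,0,1],[0,0,0.003,0,0,0,1]]'
```

```text
time: 23.73
ee_pos: [0.5364, -0.0252, 0.0916]
tcp_rot: [180.0, 0.0, 90.0]
wrist_force: [1.0, 0.5, -1.3]
opening: 0.0533
time: 24.23
ee_pos: [0.5363, -0.0252, 0.0885]
tcp_rot: [180.0, -0.0, 90.0]
wrist_force: [2.5, 0.7, -0.8]
opening: 0.0531
```

```bash
python3 -m inch '[[0,0,0,0,0,0,0.27],[0,0,0,0,0,0,0.22],[0,0,0,0,0,0,0.1],[0,0,0,0,0,0,0],[0,0,0,0,0,0,0],[0,0,0,0,0,0,0],[0,0,0,0,0,0,0]]'; python3 -m inch '[[0,0,-0.01,0,0,0,0],[0,0,-0.03,0,0,0,0],[0,0,-0.06,0,0,0,0],[0,0,-0.09,0,0,0,0],[0,0,-0.12,0,0,0,0],[0,0,-0.14,0,0,0,0],[0,0,-0.14,0,0,0,0]]'; python3 -m inch '[[-0.02,0,0,0,0,0,0],[-0.05,0,0,0,0,0,0],[-0.08,0,0,0,0,0,0],[-0.11,0,0,0,0,0,0],[-0.14,0,0,0,0,0,0],[-0.17,0,0,0,0,0,0],[-0.20,0,0,0,0,0,0],[-0.22,0,0,0,0,0,0],[-0.22,0,0,0,0,0,0],[-0.22,0,0,0,0,0,0]]'; python3 look.py c
```

```text
time: 24.82
ee_pos: [0.536, -0.0252, 0.0883]
tcp_rot: [-180.0, 0.0, 90.0]
wrist_force: [0.3, 0.0, 0.7]
opening: 0.0852
time: 25.4
ee_pos: [0.5373, -0.0253, 0.2339]
tcp_rot: [179.6, 0.0, 90.0]
wrist_force: [1.3, -0.3, 0.7]
opening: 0.0853
time: 26.23
ee_pos: [0.5357, -0.2459, 0.2278]
tcp_rot: [-180.0, -0.0, 89.9]
wrist_force: [-0.1, -0.1, -0.3]
opening: 0.0856
[ 0.53568504 -0.24591435  0.22783688]
top green [164 210  27  25 508] 0.1025 ((0.476584792137146, 0.2687571048736572), 0.027285994961857796)
top yellow [305 182  27  27 572] 0.1423 ((0.5357782244682312, -0.02570650912821293), 0.026616696268320084)
side green [232 253  26  23 488] 0.1017 ((0.4766991436481476, 0.27004989981651306), 0.0268572885543108)
side yellow [279 160  22  17 324] 0.1416 ((0.5366261005401611, -0.026797529309988022), 0.027972852811217308)
```

View pics/side_c.png

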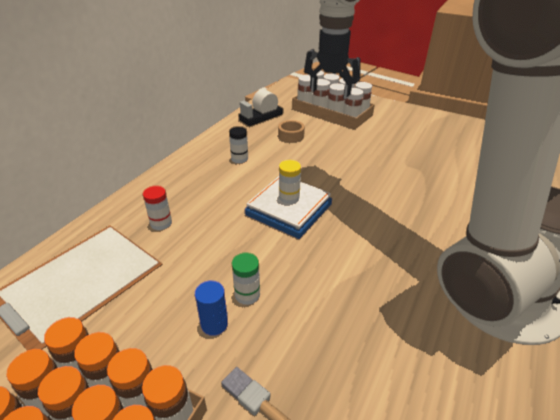

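The picture shows yellow upright in the middle of the plate at (290,183), with its lid level at z 0.142, so the plate has sunk about 8 mm. Green stands at its start place (246,278), blue is untouched, and the gripper is clear and still.

```bash
python3 -c "
from workcell import order; print(order.job_done())"
```

```text
the job is handed in; nothing more can be done
None
```

I lifted the yellow tin about 10 cm, held it for over a second and set it back, then did the same with the green tin. Yellow is the heavier: it pulled about 6.9 N (0.70 kg) against about 2.6 N (0.27 kg) for green. Yellow now stands on the spring plate, and I handed the job in at about 26 s of the 72 s allowed.

Final checks from both cameras:
- **Yellow tin:** it stands upright within about 2 mm of the plate centre. Its lid is at z 0.142, so the plate has sunk about 8 mm, as expected for the heavier tin.
- **Green tin:** it stands upright within about 1 mm of where it started.
- **Blue can and gripper:** the blue can is untouched. The open gripper was clear of everything, with no contact force on the wrist.

No check failed. The two cameras differed by 1–2 mm, within the stated calibration accuracy.

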